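# Load the valve-part rack and latch its retaining bail

## Task

One of the three valve parts (two grey metal caps and a white ceramic standoff) already stands in the aluminium three-pocket rack: stand the other two upright in the empty pockets, one part per pocket, setting them down on the desk rather than dropping them. Then press the rack's black-gripped sprung lever down past its detent so that it stays latched down by itself with the retaining bail lying over the parts. Leave the black grommet pot, the screw jar and the solder reel where they are.

Things in the scene. Friction and masses are not known exactly. Their poses are not given: they have to be found in the camera images.
- cap1: A plain grey metal valve cap (a small screening can), a cylinder 29 mm in diameter with a 32 mm skirt over its lowest 8 mm, 62 mm tall, its top edge bevelled above 54 mm; 40 g. Origin at the centre of its underside, z up its axis. The twin of the other valve cap.
- cap2: Another plain grey metal valve cap (a small screening can), a cylinder 29 mm in diameter with a 32 mm skirt over its lowest 8 mm, 62 mm tall, its top edge bevelled above 54 mm; 40 g. Origin at the centre of its underside, z up its axis. The twin of the other valve cap.
- standoff: White ribbed ceramic standoff, a cylinder 31 mm in diameter over its ribs and 70 mm tall; 90 g. Origin at the centre of its underside, z up its axis.
- rack: Aluminium rack fixed to the desk, a row of three square pockets 48 mm wide inside, 54 mm apart along its y, walls 6 mm thick and 22 mm high, no floor (parts stand on the desk). Origin on the desk at the middle pocket's centre; x points to the hinge, away from the robot. At x = 140 mm two 115 mm high cheeks (y = +-98 mm) carry bail and lever.
- pocket0 (a point): Centre of the end pocket at y = +54 mm of the rack, at desk level. Axes as the rack's.
- pocket1 (a point): Centre of the middle pocket, at desk level.
- pocket2 (a point): Centre of the end pocket at y = -54 mm of the rack (nearest the lever), at desk level.
- lever_grip (a point): Centre of the lever's black grip, a bar 16 mm in diameter and 50 mm long lying along the rack's y, at the end of a steel arm 100 mm from the hinge. It is 135 mm to the -y side of the middle pocket. It starts about 164 mm above the desk and is about 42 mm above it when latched; press on its top.
- lever_hinge (a point): Point of the hinge axis level with the lever grip: 140 mm behind the pocket row, 100 mm above the desk. The axis runs along the rack's y.
- bail_bar (a point): Middle of the retaining bail's bar, a steel rod 8 mm thick and 166 mm long along the rack's y, 140 mm from the hinge axis and fixed to the lever: it stands almost upright behind the pockets while the lever is up and lies about 100 mm above the desk over the pockets' centre line when latched.
- lever (a joint): Angle of lever and bail, rad. 0: lever sprung up, its arm 40 degrees above level, towards the robot, bail up. It grows as the lever is pressed down. The detent's crest is at 1.2; past it the lever rests latched at about 1.32; hard stop at 1.44. Peak press about 10 N at the grip. Let go short of the crest it springs back up.
- grommet_pot: Black rubber pot of grommets, 62 mm across, 45 mm tall; origin under its centre. To be left alone.
- screw_jar: Glass jar with a steel cap, 54 mm across, 65 mm tall; origin under its centre. To be left alone.
- solder_reel: Grey reel, 56 mm across, 40 mm tall, standing on its end; origin under its centre. To be left alone.
There are look-alikes about, which are no part of the job. What is shaped like the cap1 but orange or turquoise is not meant.

How it is judged:
By the outcome, as a careful person would: the job done as asked, in the order asked, and still so for the second after the job is handed in, with the robot touching nothing.
It also fails if it takes over 70 s, if anything falls off the work surface, if the arm or the gripper's body presses on something with over 40 N, if the wrist force passes 120 N, or if a joint passes its speed limit or range.

## Robot

A 6-joint arm with a two-finger parallel gripper is mounted at the origin on the work surface. World frame = base frame: x ahead of the robot, y to its left, z up, the work surface at z = 0. Lengths are in m, angles in rad, forces in N, time in s.
With the tool pointing down it reaches from about 0.35 to 0.975 m from the base axis. Payload 4.9 kg.
Tool frame: the origin (TCP) lies at the very end of the fingers, on their centre line; the grasp point (between the pads) lies 19 mm behind it; z points along the fingers, y is the line along which they close (so a half turn about z gives the same grasp; the last joint's range is limited). The gripper opens to 85 mm and grips with 20 to 120 N. Pads are 22 mm wide; open, the fingers measure 114 mm over their backs; the gripper's body (76 mm by 85 mm) begins 54 mm behind the grasp point. The pads swing forward as they close: fully open they stand 13 mm farther back than shut.
Start: joints at [-1.325, 0.053, 1.613, -0, 1.476, -0.119], TCP at [0.223, -0.584, 0.231] pointing down, gripper open.
Joint ranges: [-3.01, 3.01], [-1.01, 2.22], [0.06, 2.58], [-1.02, 4.17], [0.09, 2.62], [-3.14, 3.14]. Speed limits (rad/s): [2.57, 2.57, 3.14, 3.14, 3.14, 3.14].

## Interface

Orientations are given as a unit quaternion [w, x, y, z].
In Python, from plant import manip gives the robot as it stands.
- The arm moves only by the tool play_rows, never from a script. Its argument "series" is a list that holds one entry, the list of rows, each a list of 7 numbers: the shift along the world's x, y, z in m, then the turn, a rotation vector about the world's x, y, z in degrees, then the opening, from 0 (shut) to 1 (fully open). In form: [[[dx, dy, dz, rx, ry, rz, grip], ...]]. A call has 1 to 10 rows; each row shifts and turns the commanded pose from where the row before left it; what a row does not reach is not made up. A row lasts 1/10 s, in which the tool goes at most 50 mm and 8.59 degrees, less where a joint would pass 70% of its speed; a pose out of reach is approached as far as the arm can. A call with a gripper value outside its range is refused whole. The fingers move at their own pace and stop on an object; the grip force is fixed at half the most. Time passes only in rows, so rows that do not move let the fingers close. It gives the time, the measured TCP pose, the force, the opening and the grip force at its end, in the units of the state.
- manip.state(): the state, without advancing time (a new reading comes with each control period).
- manip.grab_frame(name): name is "scene" or "top"; returns a dict with "frame" (480x640x3 uint8, blue, green, red), "mtx" (3x3 intrinsics, pixels), "k1" (the pictures are not rectified: a ray, as slopes to the right and down, at radius r is drawn at 1 + k1 r^2 times it, then the intrinsics apply), "R" (3x3) and "t" (3): a world point X has camera coordinates R X + t. Camera axes: x right, y down, z forward; pixel columns grow to the right and rows downward; lengths in m; the calibration is good to about 2 mm. A picture is of the moment at which its call begins. There is no depth.
- manip.job_done(): hands the job in; it is judged then, once.
The state is a dict: "time": time; "joint_pos": joint angles; "joint_vel": joint speeds; "joint_efforts": joint torques, N m; "tool_pos": TCP position; "tool_rot": TCP orientation; "contact_force": force on the tool from outside, world axes, zero at the start; "ft_torque": the same for the moment, N m; "gripper_width": opening from 0.0 (shut) to 1.0 (fully open); "grasp_force": force on a finger pad.
Only numpy, scipy, OpenCV 4.12 (cv2) and the standard library are available. Lean on these libraries where they do the work, as an engineer would, in place of code of your own. Each camera call takes 0.05 s, during which the arm holds its last target. There are 200 camera calls.

## Working session

There is one attempt and no reset: what is moved stays moved. The work goes in short steps, Python scripts to look and compute and a tool call to move; the robot and the scene stay as the last step left them, time stands still between calls to the robot, and variables do not carry over. Pictures are saved under pics/ and viewed, at most 11 in all, crops included, and the job is handed in when it is done.

Besides the shell and the picture viewer there is one more tool, called after "Call:" by a JSON object that holds its "op" and its "data", one argument or row to a line. play_rows: Moves the arm, as the interface text tells. Its arguments: {"type":"object","properties":{"series":{"type":"array"}},"required":["series"]}

```bash
mkdir -p pics; cat > h.py <<'E'
import numpy as np, cv2
from plant import manip
def grab(n,save=None):
    f=manip.grab_frame(n)
    if save: cv2.imwrite(f'pics/{save}.png',f['frame'])
    np.savez(f'{n}.npz',**f); return f
def ray(f,u,v):
    K=np.array(f['mtx']);k=float(f['k1'])
    d=np.array([(u-K[0,2])/K[0,0],(v-K[1,2])/K[1,1]])
    s=d.copy()
    for _ in range(20): s=d/(1+k*(s@s))
    R=np.array(f['R']);t=np.array(f['t'])
    return -R.T@t, R.T@np.array([s[0],s[1],1])
def onz(f,u,v,z):
    o,d=ray(f,u,v); return o+d*(z-o[2])/d[2]
def proj(f,X):
    c=np.array(f['R'])@np.array(X)+np.array(f['t']); s=c[:2]/c[2]; s=s*(1+float(f['k1'])*(s@s))
    K=np.array(f['mtx']); return np.round([K[0,0]*s[0]+K[0,2],K[1,1]*s[1]+K[1,2]],1)
E
python3 - <<'E'
from h import *
a=grab('top','top0');b=grab('scene','scene0')
for f in(a,b):
    o,d=ray(f,320,240);print(o,d,f['mtx'][0],f['k1'])
E
```

```text
[ 0.44632071 -0.01337459  1.01568626] [ 0.10306472 -0.00988808 -0.99466284] [454.62204406   0.         316.6457827 ] 0.0073271168087245325
[ 1.36059571 -0.33869254  0.91431701] [-0.69758698  0.28766283 -0.65632489] [557.93056201   0.         321.19266579] -0.005158214197055044
```

View pics/top0.png

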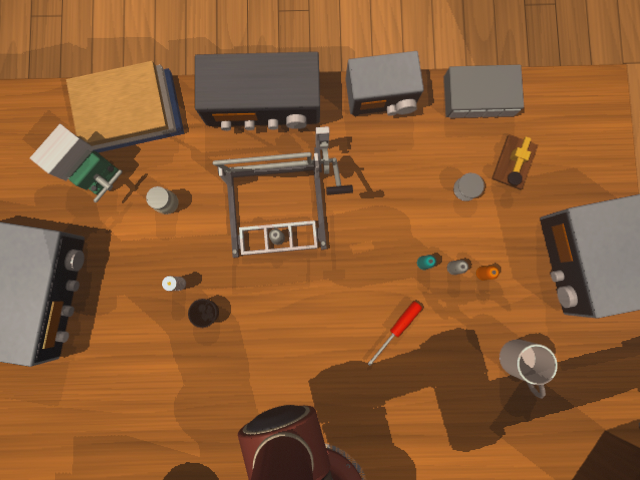

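View pics/scene0.png

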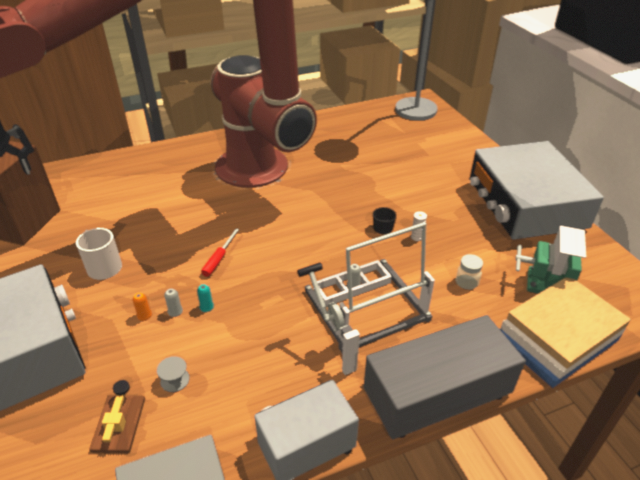

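Candidates:
- **Cap:** grey can at top (457,266), turquoise look-alike (428,262), orange look-alike (488,271), and a grey can already in the middle pocket (277,236). I choose the grey one at (457,266).
- **Standoff:** white at (172,284). The jar is (160,200), the reel (468,186) and the pot (203,313).

I'll check these in a close crop.

```bash
python3 - <<'E'
from h import *
a=cv2.imread('pics/top0.png')
c=lambda x,y,w,h,s:cv2.resize(a[y:y+h,x:x+w],None,fx=s,fy=s,interpolation=cv2.INTER_CUBIC)
A=c(210,120,160,140,5)[:,:]
A=c(210,140,160,120,5)  # 800x600
A=cv2.resize(A,(440,330))
B=c(400,240,110,60,4); C=c(150,260,90,80,4)
o=np.zeros((600,800,3),np.uint8); o[:330,:440]=A; o[340:580,:440]=B; o[:320,440:800]=C
cv2.imwrite('pics/crop0.png',o)
E
```

```text
(no output)
```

View pics/crop0.png

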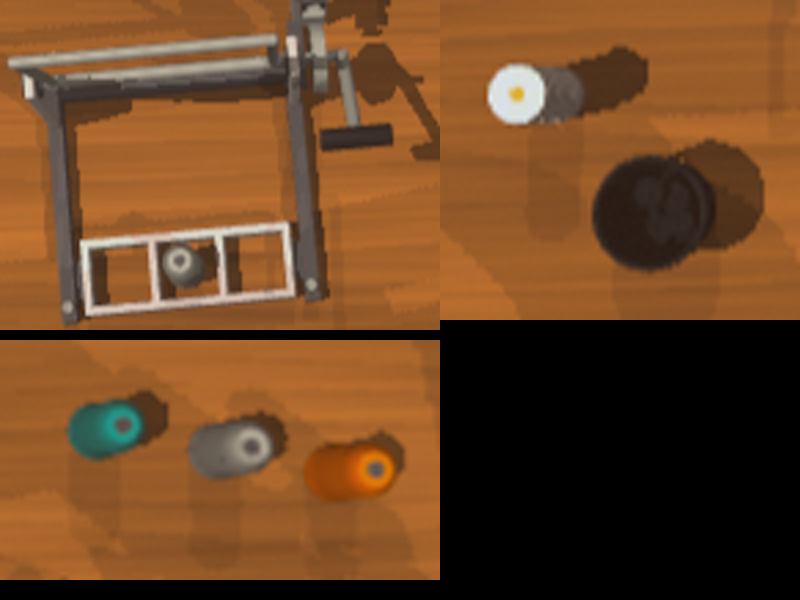

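The close crop confirms the plain grey can at about (463,266) between turquoise and orange. The white standoff is at (169,283) beside the pot, a grey cap stands in the middle pocket, and the end pockets are empty.

```bash
cat > meas.py <<'E'
from h import *
a=dict(np.load('top.npz'));b=dict(np.load('scene.npz'))
C=[onz(a,u,v,.022)[:2] for u,v in[(239.8,227.3),(315.8,221.1),(317.3,247.6),(241.3,254.5)]]
m=np.mean(C,0); yd=(C[0]+C[3]-C[1]-C[2]); xd=C[0]+C[1]-C[2]-C[3]
print('rack',m,np.linalg.norm(yd)/2,np.linalg.norm(xd)/2,'yaw',np.degrees(np.arctan2(-yd[0],yd[1])),np.degrees(np.arctan2(xd[1],xd[0])))
for n,u,v,z in[('cap',463,266.5,.062),('turq',430.8,261.3,.062),('orange',494,272.3,.062),('st',169.3,283.5,.07),('mid',275.1,234.9,.062),('pot',200,312,.045)]:
    p=onz(a,u,v,z); print(n,p,'scene',proj(b,p),'base',proj(a,[*p[:2],0]))
y=np.arctan2(-yd[0],yd[1])
M=np.array([[np.cos(y),-np.sin(y)],[np.sin(y),np.cos(y)]])
for n,q,z in[('p0',(0,.054),0),('p1',(0,0),0),('p2',(0,-.054),0),('grip',(.0634,-.135),.164),('griplatched',(.0586,-.135),.042)]:
    p=m+M@q; print(n,p,'top',proj(a,[*p,z]),'scene',proj(b,[*p,z]))
print(manip.state())
cv2.imwrite('pics/s1.png',cv2.resize(b['frame'][200:350,270:450],None,fx=4,fy=4))
E
python3 meas.py
```

```text
rack [0.55689672 0.06764302] 0.16756948930093007 0.05949455614098175 yaw 3.527761121211199 2.2266222286425807
cap [ 0.48185634 -0.32093625  0.062     ] scene [169.  289.4] base [454.1 267.8]
turq [ 0.4944184  -0.25410758  0.062     ] scene [201.5 284.8] base [423.9 262.9]
orange [ 0.46814577 -0.38496155  0.062     ] scene [137.1 293.3] base [483.2 273.2]
st [0.46159577 0.29140131 0.07      ] scene [418.3 213.3] base [179.5 283.8]
mid [0.55832671 0.07163255 0.062     ] scene [353.  264.3] base [277.6 238.1]
pot [0.40039266 0.2342696  0.045     ] scene [385.1 212.4] base [205.2 310.9]
p0 [0.55357398 0.12154069] top [255.4 240.7] scene [370.6 276.8]
p1 [0.55689672 0.06764302] top [279.4 238.6] scene [350.1 284. ]
p2 [0.56021946 0.01374534] top [303.3 236.6] scene [329.  291.4]
grip [ 0.62848342 -0.06320004] top [340.5 190.4] scene [307.3 267.3]
griplatched [ 0.62369252 -0.06349539] top [337.7 204.5] scene [307.1 307.9]
{'time': 0.1, 'joint_pos': array([-1.32499469e+00,  5.32967750e-02,  1.61419131e+00,  6.60512349e-06,
        1.47600220e+00, -1.19008713e-01]), 'joint_vel': array([-9.52904020e-05, -2.96543127e-03, -4.47041102e-03, -9.47412683e-04,
       -1.94744719e-03, -1.74039982e-03]), 'joint_efforts': array([-2.38977145e-04, -3.94908893e+01, -3.71360886e+01, -1.48315103e-04,
        3.94315110e-03,  7.13985415e-06]), 'tool_pos': array([ 0.22283778, -0.58330543,  0.2301616 ]), 'tool_rot': array([-9.47117499e-04,  9.83409864e-01,  1.81394978e-01, -5.68304158e-05]), 'contact_force': array([-0.91330971,  0.40313503,  0.31875722]), 'ft_torque': array([0.04681281, 0.07418088, 0.04560641]), 'grasp_force': 0.0, 'gripper_width': 1.0006831512266565}
```

View pics/s1.png

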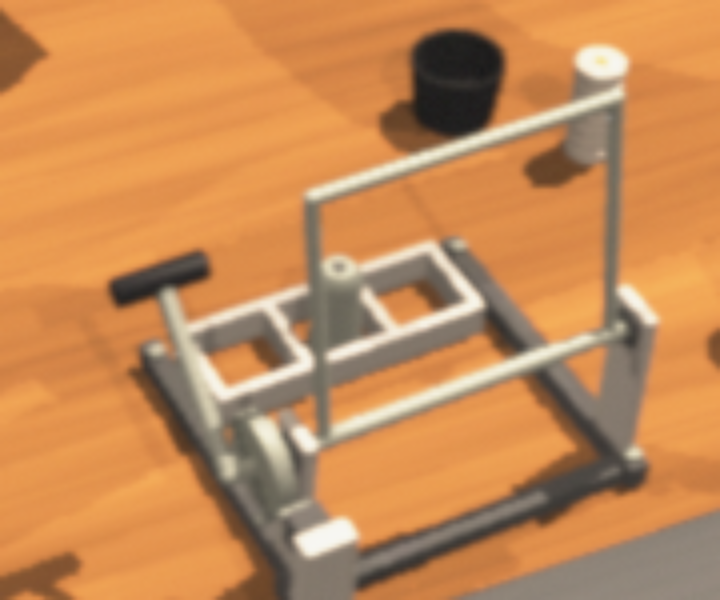

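The scene view agrees with these positions to about 2 px. The bail is up and the end pockets are free, so I'll move above the cap.

Call:
{"op": "play_rows", "data": {
  "series": [
    [[0.026, 0.0263, -0.008, 0, 0, 5.8, 0.8], [0.026, 0.0263, -0.008, 0, 0, 5.8, 0.8], [0.026, 0.0263, -0.008, 0, 0, 5.8, 0.8], [0.026, 0.0263, -0.008, 0, 0, 5.8, 0.8], [0.026, 0.0263, -0.008, 0, 0, 5.8, 0.8], [0.026, 0.0263, -0.008, 0, 0, 5.8, 0.8], [0.026, 0.0263, -0.008, 0, 0, 5.8, 0.8], [0.026, 0.0263, -0.008, 0, 0, 5.8, 0.8], [0.026, 0.0263, -0.008, 0, 0, 5.8, 0.8], [0.025, 0.0263, -0.008, 0, 0, 5.5, 0.8]]
  ]
}}

```text
time: 1.1
tool_pos: [0.4826, -0.3194, 0.1505]
tool_rot: [-0.0, 0.773, 0.635, -0.0]
contact_force: [0.4, -0.2, -0.7]
gripper_width: 0.803
grasp_force: 0.0
```

Call:
{"op": "play_rows", "data": {
  "series": [
    [[0, 0, 0, 0, 0, 0, 0.8], [0, 0, 0, 0, 0, 0, 0.8], [0, 0, 0, 0, 0, 0, 0.8]]
  ]
}}

```text
time: 1.4
tool_pos: [0.4815, -0.3215, 0.1514]
tool_rot: [0.0, 0.774, 0.633, -0.0]
contact_force: [-0.5, 0.2, -0.1]
gripper_width: 0.798
grasp_force: 0.0
```

```bash
python3 - <<'E'
from h import *
a=grab('top','t1');b=grab('scene','s2')
A=cv2.resize(a['frame'][220:300,400:520],(480,320));B=cv2.resize(b['frame'][200:340,90:260],(680,560))[:,:]
o=np.zeros((560,800,3),np.uint8);o[:448,:]=0
A=cv2.resize(A,(360,240));B=cv2.resize(B,(430,354))
o[:354,:430]=B;o[:240,435:795]=A;cv2.imwrite('pics/c1.png',o)
s=manip.state();p=s['tool_pos'];print(s['time'],p,s['tool_rot'],s['gripper_width'],s['contact_force'],proj(a,p),proj(b,p))
E
```

```text
1.5 [ 0.48143635 -0.32183504  0.1516336 ] [ 2.80270437e-04  7.74432799e-01  6.32656114e-01 -5.80403145e-05] 0.8026999831946539 [-0.19558156 -0.85188791  0.13365599] [478.6 264.6] [160.6 258.3]
```

View pics/c1.png

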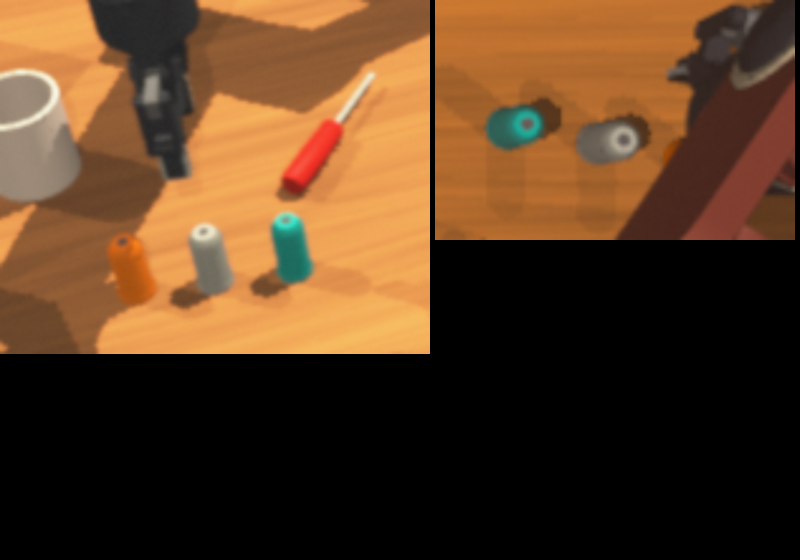

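The picture shows the hand over the grey cap (its top at scene (171,292)), with the turquoise and orange ones clear on either side. Descending.

Call:
{"op": "play_rows", "data": {
  "series": [
    [[0, 0, -0.02, 0, 0, 0, 0.8], [0, 0, -0.02, 0, 0, 0, 0.8], [0, 0, -0.02, 0, 0, 0, 0.8], [0, 0, -0.02, 0, 0, 0, 0.8], [0, 0, -0.02, 0, 0, 0, 0.8], [0, 0, -0.015, 0, 0, 0, 0.8], [0, 0, -0.008, 0, 0, 0, 0.8], [0, 0, 0, 0, 0, 0, 0.8], [0, 0, 0, 0, 0, 0, 0.8]]
  ]
}}

```text
time: 2.4
tool_pos: [0.4823, -0.3214, 0.029]
tool_rot: [0.001, 0.774, 0.633, 0.0]
contact_force: [0.3, 0.0, 0.7]
gripper_width: 0.801
grasp_force: 0.0
```

```bash
python3 - <<'E'
from h import *
b=grab('scene','s3')
cv2.imwrite('pics/c2.png',cv2.resize(b['frame'][200:340,90:260],(680,560)))
E
```

```text
(no output)
```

View pics/c2.png

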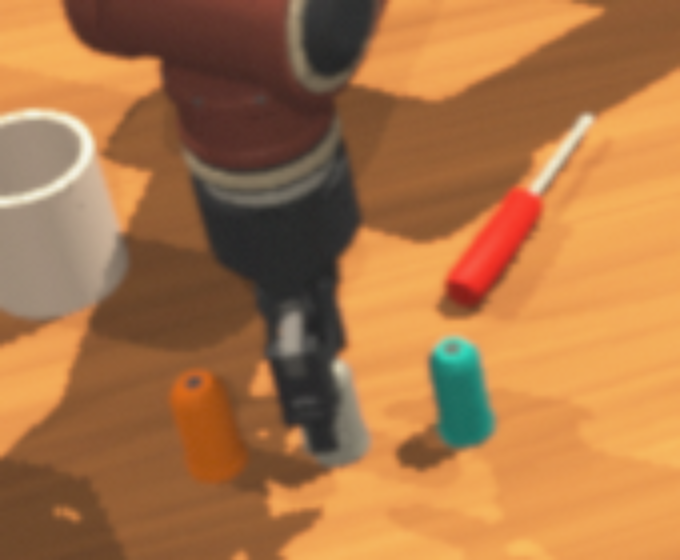

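```bash
python3 - <<'E'
from h import *
b=dict(np.load('scene.npz'));p=manip.state()['tool_pos']
d=np.array([np.cos(np.radians(-11.4)),np.sin(np.radians(-11.4)),0])
f=lambda X:(proj(b,X)-[90,200])*4
print('tip',f(p+d*.042+[0,0,.008]),f(p+d*.034+[0,0,.008]),'base',f([.4819,-.3209,0]))
for dy in(0,.005,.01):print(f(np.array([.4819,-.3209+dy,0])))
E
```

```text
tip [322.4 448.8] [322.8 437.6] base [336.  436.4]
[336.  436.4]
[345.2 434. ]
[354.4 431.2]
```

The picture shows the finger tip at (322,440) and the cap base at about (337,440), both where predicted, so the hand is centred. Grip and lift.

Call:
{"op": "play_rows", "data": {
  "series": [
    [[0, 0, 0, 0, 0, 0, 0], [0, 0, 0, 0, 0, 0, 0], [0, 0, 0, 0, 0, 0, 0], [0, 0, 0, 0, 0, 0, 0], [0, 0, 0, 0, 0, 0, 0], [0, 0, 0, 0, 0, 0, 0], [0, 0, 0, 0, 0, 0, 0], [0, 0, 0, 0, 0, 0, 0]]
  ]
}}

```text
time: 3.25
tool_pos: [0.4825, -0.3212, 0.0292]
tool_rot: [0.001, 0.774, 0.633, 0.0]
contact_force: [-0.3, 0.3, 4.4]
gripper_width: 0.318
grasp_force: 59.3
```

Call:
{"op": "play_rows", "data": {
  "series": [
    [[0, 0, 0.02, 0, 0, 0, 0], [0, 0, 0.03, 0, 0, 0, 0], [0, 0, 0.03, 0, 0, 0, 0], [0, 0, 0.03, 0, 0, 0, 0], [0, 0, 0.03, 0, 0, 0, 0], [0, 0, 0.03, 0, 0, 0, 0], [0, 0, 0, 0, 0, 0, 0]]
  ]
}}

```text
time: 3.95
tool_pos: [0.4839, -0.3225, 0.2033]
tool_rot: [0.004, 0.774, 0.633, 0.001]
contact_force: [1.6, -0.4, -0.5]
gripper_width: 0.318
grasp_force: 59.3
```

Call:
{"op": "play_rows", "data": {
  "series": [
    [[0.004, 0.02, 0.002, 0, 0, 1.5, 0], [0.005, 0.04, 0, 0, 0, 1.5, 0], [0.005, 0.04, 0, 0, 0, 1.5, 0], [0.008, 0.04, 0, 0, 0, 1.5, 0], [0.008, 0.04, 0, 0, 0, 1.5, 0], [0.009, 0.04, 0, 0, 0, 1.5, 0], [0.009, 0.04, 0, 0, 0, 1.5, 0], [0.01, 0.035, 0, 0, 0, 1.5, 0], [0.01, 0.025, 0, 0, 0, 1.5, 0], [0.008, 0.016, 0, 0, 0, 1.2, 0]]
  ]
}}

```text
time: 4.95
tool_pos: [0.5573, 0.0173, 0.1981]
tool_rot: [-0.001, 0.685, 0.728, -0.001]
contact_force: [0.2, -0.8, -0.8]
gripper_width: 0.317
grasp_force: 59.3
```

Call:
{"op": "play_rows", "data": {
  "series": [
    [[0, 0, -0.02, 0, 0, 0, 0], [0, 0, -0.03, 0, 0, 0, 0], [0, 0, -0.03, 0, 0, 0, 0], [0, 0, -0.02, 0, 0, 0, 0], [0, 0, 0, 0, 0, 0, 0], [0, 0, 0, 0, 0, 0, 0], [0, 0, 0, 0, 0, 0, 0]]
  ]
}}

```text
time: 5.65
tool_pos: [0.5588, 0.015, 0.1015]
tool_rot: [0.001, 0.686, 0.727, 0.001]
contact_force: [0.1, -0.6, 0.4]
gripper_width: 0.318
grasp_force: 59.3
```

```bash
python3 - <<'E'
from h import *
b=grab('scene','s4')
cv2.imwrite('pics/c3.png',cv2.resize(b['frame'][200:350,270:450],(720,600)))
s=manip.state();print(s['tool_pos'],s['contact_force'],(proj(b,s['tool_pos']+[0,0,-.029])-[270,200])*4)
E
```

```text
[0.55906322 0.01498409 0.10189757] [ 0.27948186 -0.84964112  0.80223224] [238.8 270.8]
```

View pics/c3.png

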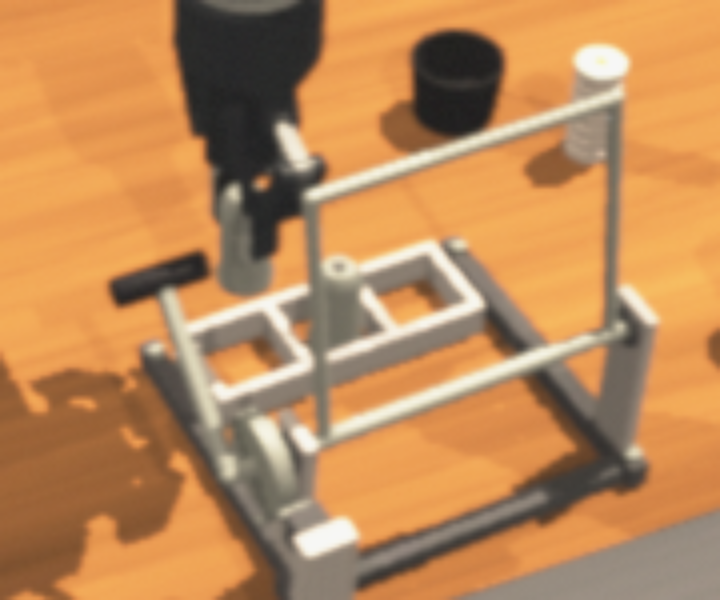

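The picture shows the cap held upright, base at about (245,283), above the lever-side pocket (opening at about (245,355)). Lowering it.

Call:
{"op": "play_rows", "data": {
  "series": [
    [[0, 0, -0.02, 0, 0, 0, 0], [0, 0, -0.02, 0, 0, 0, 0], [0, 0, -0.015, 0, 0, 0, 0], [0, 0, -0.01, 0, 0, 0, 0], [0, 0, -0.005, 0, 0, 0, 0], [0, 0, -0.002, 0, 0, 0, 0], [0, 0, 0, 0, 0, 0, 0], [0, 0, 0, 0, 0, 0, 0]]
  ]
}}

```text
time: 6.5
tool_pos: [0.5588, 0.0151, 0.0292]
tool_rot: [0.001, 0.686, 0.727, 0.001]
contact_force: [-0.6, -0.7, 1.3]
gripper_width: 0.318
grasp_force: 59.3
```

Call:
{"op": "play_rows", "data": {
  "series": [
    [[0, 0, -0.001, 0, 0, 0, 0], [0, 0, 0, 0, 0, 0, 0]]
  ]
}}

```text
time: 6.7
tool_pos: [0.559, 0.0151, 0.0291]
tool_rot: [0.001, 0.686, 0.727, 0.0]
contact_force: [-2.6, -0.4, 7.2]
gripper_width: 0.319
grasp_force: 59.9
```

Call:
{"op": "play_rows", "data": {
  "series": [
    [[0, 0, 0, 0, 0, 0, 0.7], [0, 0, 0, 0, 0, 0, 0.7], [0, 0, 0, 0, 0, 0, 0.7], [0, 0, 0, 0, 0, 0, 0.7], [0, 0, 0, 0, 0, 0, 0.7], [0, 0, 0, 0, 0, 0, 0.7]]
  ]
}}

```text
time: 7.3
tool_pos: [0.5579, 0.0151, 0.0272]
tool_rot: [-0.0, 0.686, 0.727, -0.0]
contact_force: [-0.2, 0.4, 0.8]
gripper_width: 0.701
grasp_force: 0.0
```

Call:
{"op": "play_rows", "data": {
  "series": [
    [[0, 0, 0.015, 0, 0, 0, 0.7], [0, 0, 0.025, 0, 0, 0, 0.7], [0, 0, 0.03, 0, 0, 0, 0.7], [0, 0, 0.04, 0, 0, 0, 0.7], [0, 0, 0.04, 0, 0, 0, 0.7], [0, 0, 0.03, 0, 0, 0, 0.7], [0, 0, 0, 0, 0, 0, 0.7]]
  ]
}}

```text
time: 8.0
tool_pos: [0.5613, 0.0149, 0.2153]
tool_rot: [0.005, 0.686, 0.727, 0.004]
contact_force: [0.1, -0.6, 0.3]
gripper_width: 0.697
grasp_force: 0.0
```

Call:
{"op": "play_rows", "data": {
  "series": [
    [[-0.02, 0.02, 0, 0, 0, -3, 0.8], [-0.015, 0.035, 0, 0, 0, -3, 0.8], [-0.015, 0.035, 0, 0, 0, -3, 0.8], [-0.01, 0.035, 0, 0, 0, -3, 0.8], [-0.01, 0.035, 0, 0, 0, -3, 0.8], [-0.01, 0.035, 0, 0, 0, -3, 0.8], [-0.007, 0.035, -0.01, 0, 0, -3, 0.8], [-0.005, 0.025, -0.02, 0, 0, -3, 0.8], [-0.005, 0.021, -0.02, 0, 0, -3, 0.8], [0, 0, -0.02, 0, 0, -3, 0.8]]
  ]
}}

```text
time: 9.0
tool_pos: [0.4598, 0.2932, 0.1366]
tool_rot: [-0.0, 0.851, 0.525, -0.0]
contact_force: [-0.2, 0.2, 0.5]
gripper_width: 0.802
grasp_force: 0.0
```

Call:
{"op": "play_rows", "data": {
  "series": [
    [[0, 0, -0.01, 0, 0, 0, 0.8], [0, 0, 0, 0, 0, 0, 0.8], [0, 0, 0, 0, 0, 0, 0.8], [0, 0, 0, 0, 0, 0, 0.8]]
  ]
}}

```text
time: 9.4
tool_pos: [0.4619, 0.2911, 0.1288]
tool_rot: [0.0, 0.851, 0.525, 0.001]
contact_force: [0.5, 0.5, 0.5]
gripper_width: 0.794
grasp_force: 0.0
```

```bash
python3 - <<'E'
from h import *
b=grab('scene','s5');a=grab('top','t5')
o=np.zeros((600,800,3),np.uint8)
o[:,:480]=cv2.resize(b['frame'][130:330,290:450],(480,600))
o[:300,480:]=cv2.resize(a['frame'][200:350,140:300],(320,300))
cv2.imwrite('pics/c4.png',o)
s=manip.state();p=s['tool_pos'];print(p,s['contact_force'],(proj(b,p)-[290,130])*3,(proj(a,p)-[140,200])*2)
E
```

```text
[0.46184532 0.29112732 0.12865527] [-0.40741192  0.003439   -0.42230598] [393.6 192. ] [ 39.4 166.2]
```

View pics/c4.png

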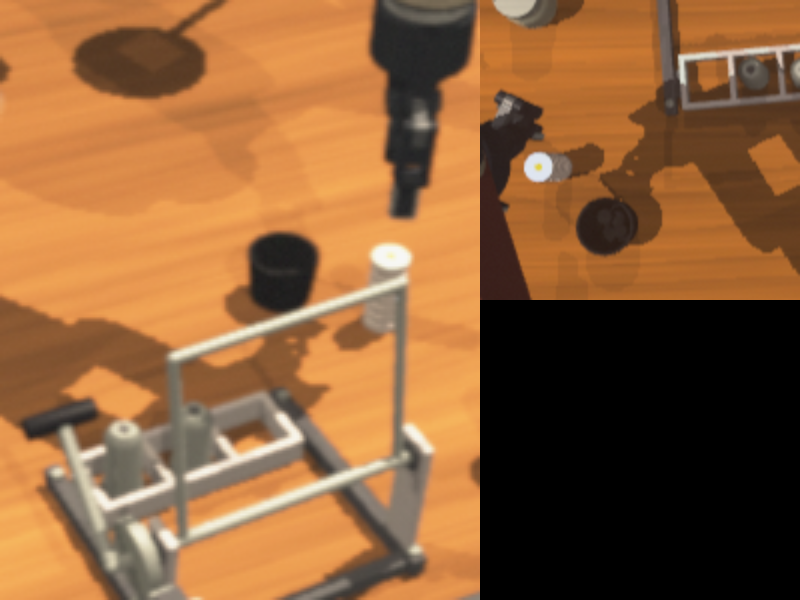

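The picture shows the cap upright in pocket2 (top at (122,432)) and the hand over the standoff (top at (390,255)), clear of the pot. Descending.

Call:
{"op": "play_rows", "data": {
  "series": [
    [[0, 0, -0.02, 0, 0, 0, 0.8], [0, 0, -0.025, 0, 0, 0, 0.8], [0, 0, -0.025, 0, 0, 0, 0.8], [0, 0, -0.017, 0, 0, 0, 0.8], [0, 0, -0.007, 0, 0, 0, 0.8], [0, 0, 0, 0, 0, 0, 0.8], [0, 0, 0, 0, 0, 0, 0.8]]
  ]
}}

```text
time: 10.2
tool_pos: [0.4619, 0.2915, 0.0346]
tool_rot: [0.0, 0.851, 0.525, 0.001]
contact_force: [-0.0, 0.8, -0.2]
gripper_width: 0.802
grasp_force: 0.0
```

Call:
{"op": "play_rows", "data": {
  "series": [
    [[0, 0, 0, 0, 0, 0, 0], [0, 0, 0, 0, 0, 0, 0], [0, 0, 0, 0, 0, 0, 0], [0, 0, 0, 0, 0, 0, 0], [0, 0, 0, 0, 0, 0, 0], [0, 0, 0, 0, 0, 0, 0], [0, 0, 0, 0, 0, 0, 0], [0, 0, 0, 0, 0, 0, 0]]
  ]
}}

```text
time: 11.0
tool_pos: [0.4619, 0.2915, 0.0344]
tool_rot: [0.0, 0.851, 0.525, 0.001]
contact_force: [0.0, -0.9, 6.2]
gripper_width: 0.342
grasp_force: 59.0
```

Call:
{"op": "play_rows", "data": {
  "series": [
    [[0, 0, 0.02, 0, 0, 0, 0], [0, 0, 0.03, 0, 0, 0, 0], [0, 0, 0.03, 0, 0, 0, 0], [0, 0, 0.03, 0, 0, 0, 0], [0, 0, 0.02, 0, 0, 0, 0], [0, 0, 0.01, 0, 0, 0, 0], [0, 0, 0, 0, 0, 0, 0], [0, 0, 0, 0, 0, 0, 0]]
  ]
}}

```text
time: 11.8
tool_pos: [0.4602, 0.2908, 0.1717]
tool_rot: [-0.0, 0.851, 0.525, -0.001]
contact_force: [0.3, -1.3, -1.4]
gripper_width: 0.348
grasp_force: 59.3
```

Call:
{"op": "play_rows", "data": {
  "series": [
    [[0.006, -0.01, 0, 0, 0, 3, 0], [0.01, -0.02, 0, 0, 0, 3, 0], [0.01, -0.02, 0, 0, 0, 3, 0], [0.01, -0.02, 0, 0, 0, 3, 0], [0.01, -0.02, 0, 0, 0, 3, 0], [0.01, -0.02, 0, 0, 0, 3, 0], [0.01, -0.02, 0, 0, 0, 3, 0], [0.01, -0.02, 0, 0, 0, 3, 0], [0.01, -0.015, 0, 0, 0, 3, 0], [0.006, -0.005, 0, 0, 0, 3, 0]]
  ]
}}

```text
time: 12.8
tool_pos: [0.5523, 0.1196, 0.1707]
tool_rot: [-0.001, 0.686, 0.727, -0.002]
contact_force: [-1.0, 0.2, -1.3]
gripper_width: 0.348
grasp_force: 59.3
```

Call:
{"op": "play_rows", "data": {
  "series": [
    [[0, 0, -0.015, 0, 0, 0, 0], [0, 0, -0.025, 0, 0, 0, 0], [0, 0, -0.025, 0, 0, 0, 0], [0, 0, -0.01, 0, 0, 0, 0], [0, 0, 0, 0, 0, 0, 0], [0, 0, 0, 0, 0, 0, 0], [0, 0, 0, 0, 0, 0, 0]]
  ]
}}

```text
time: 13.5
tool_pos: [0.5539, 0.1214, 0.0997]
tool_rot: [0.001, 0.686, 0.727, 0.001]
contact_force: [-0.2, 0.1, -1.0]
gripper_width: 0.343
grasp_force: 59.3
```

```bash
python3 - <<'E'
from h import *
b=grab('scene','s6')
cv2.imwrite('pics/c5.png',cv2.resize(b['frame'][200:350,270:450],(720,600)))
s=manip.state();p=s['tool_pos'];print(p,s['tool_rot'],s['contact_force'],(proj(b,p+[0,0,-.0344])-[270,200])*4)
E
```

```text
[0.55400966 0.12134842 0.09990178] [0.00089963 0.68645797 0.7271682  0.00103071] [-0.10294561 -0.25331111 -1.23913675] [409.6 224.8]
```

View pics/c5.png

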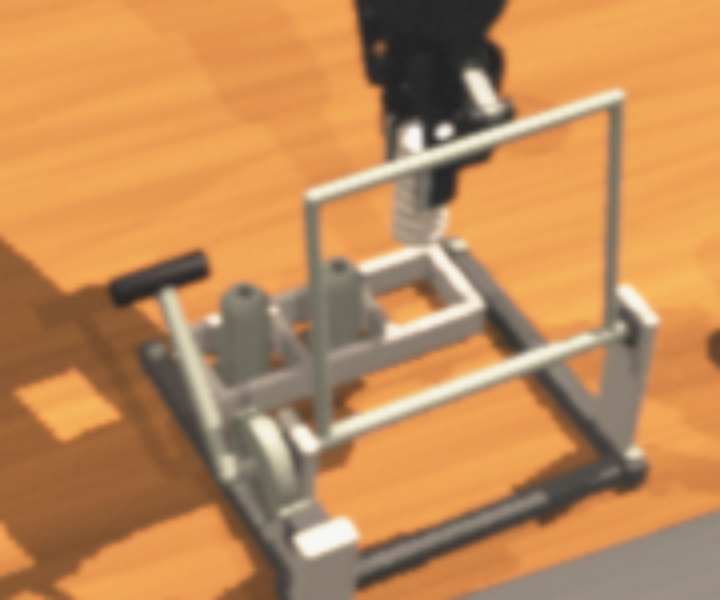

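The picture shows the standoff upright, base at about (417,238), over the open end pocket at about (420,300). Both caps stand in theirs. Lowering to contact.

Call:
{"op": "play_rows", "data": {
  "series": [
    [[0, 0, -0.015, 0, 0, 0, 0], [0, 0, -0.02, 0, 0, 0, 0], [0, 0, -0.015, 0, 0, 0, 0], [0, 0, -0.008, 0, 0, 0, 0], [0, 0, -0.004, 0, 0, 0, 0], [0, 0, -0.002, 0, 0, 0, 0], [0, 0, 0, 0, 0, 0, 0], [0, 0, 0, 0, 0, 0, 0]]
  ]
}}

```text
time: 14.35
tool_pos: [0.5538, 0.1212, 0.035]
tool_rot: [0.001, 0.686, 0.727, 0.001]
contact_force: [0.4, -0.1, -0.8]
gripper_width: 0.344
grasp_force: 59.4
```

Call:
{"op": "play_rows", "data": {
  "series": [
    [[0, 0, -0.001, 0, 0, 0, 0], [0, 0, 0, 0, 0, 0, 0]]
  ]
}}

```text
time: 14.55
tool_pos: [0.5539, 0.1212, 0.0345]
tool_rot: [0.001, 0.686, 0.727, 0.001]
contact_force: [-1.0, 0.5, 3.9]
gripper_width: 0.342
grasp_force: 59.8
```

Call:
{"op": "play_rows", "data": {
  "series": [
    [[0, 0, 0, 0, 0, 0, 0.7], [0, 0, 0, 0, 0, 0, 0.7], [0, 0, 0, 0, 0, 0, 0.7], [0, 0, 0, 0, 0, 0, 0.7], [0, 0, 0, 0, 0, 0, 0.7], [0, 0, 0, 0, 0, 0, 0.7]]
  ]
}}

```text
time: 15.15
tool_pos: [0.5529, 0.1212, 0.0332]
tool_rot: [-0.0, 0.686, 0.727, -0.0]
contact_force: [-0.2, -0.7, 0.1]
gripper_width: 0.696
grasp_force: 0.0
```

Call:
{"op": "play_rows", "data": {
  "series": [
    [[0, 0, 0.015, 0, 0, 0, 0.7], [0, 0, 0.025, 0, 0, 0, 0.7], [0, 0, 0.03, 0, 0, 0, 0.7], [0, 0, 0.04, 0, 0, 0, 0.7], [0, 0, 0.04, 0, 0, 0, 0.7], [0, 0, 0.04, 0, 0, 0, 0.7], [0, 0, 0.02, 0, 0, 0, 0.5], [0, 0, 0, 0, 0, 0, 0.2]]
  ]
}}

```text
time: 15.95
tool_pos: [0.5552, 0.1214, 0.2496]
tool_rot: [0.003, 0.686, 0.727, 0.004]
contact_force: [0.3, 0.2, 0.4]
gripper_width: 0.37
grasp_force: 0.0
```

Call:
{"op": "play_rows", "data": {
  "series": [
    [[0.005, -0.01, 0, 1.5, 0, 0, 0], [0.008, -0.02, 0, 1.5, 0, 0, 0], [0.008, -0.02, 0, 1.5, 0, 0, 0], [0.008, -0.022, 0, 1.5, 0, 0, 0], [0.008, -0.022, 0, 1.5, 0, 0, 0], [0.008, -0.022, 0, 1.5, 0, 0, 0], [0.008, -0.022, 0, 1.5, 0, 0, 0], [0.008, -0.022, 0, 1.5, 0, 0, 0], [0.008, -0.018, -0.005, 1.5, 0, 0, 0], [0.0055, -0.01, -0.005, 1.5, 0, 0, 0]]
  ]
}}

```text
time: 16.95
tool_pos: [0.6272, -0.068, 0.2318]
tool_rot: [-0.091, 0.681, 0.72, 0.095]
contact_force: [0.4, 1.3, 0.3]
gripper_width: 0.0
grasp_force: 0.0
```

Call:
{"op": "play_rows", "data": {
  "series": [
    [[0, 0, -0.015, 0, 0, 0, 0], [0, 0, 0, 0, 0, 0, 0], [0, 0, 0, 0, 0, 0, 0], [0, 0, 0, 0, 0, 0, 0]]
  ]
}}

```text
time: 17.35
tool_pos: [0.6274, -0.0658, 0.2186]
tool_rot: [-0.09, 0.68, 0.721, 0.095]
contact_force: [0.3, 0.3, 0.1]
gripper_width: -0.001
grasp_force: 0.0
```

```bash
python3 - <<'E'
from h import *
b=grab('scene','s7')
cv2.imwrite('pics/c6.png',cv2.resize(b['frame'][170:350,260:450],(760,600)))
s=manip.state();p=s['tool_pos'];print(p,s['tool_rot'],s['contact_force'],(proj(b,p)-[260,170])*[4,3.333])
E
```

```text
[ 0.6275376  -0.06593307  0.21896971] [-0.08925206  0.68008352  0.72144518  0.09506484] [-0.05167922  0.67985243  0.65670782] [181.6    253.9746]
```

View pics/c6.png

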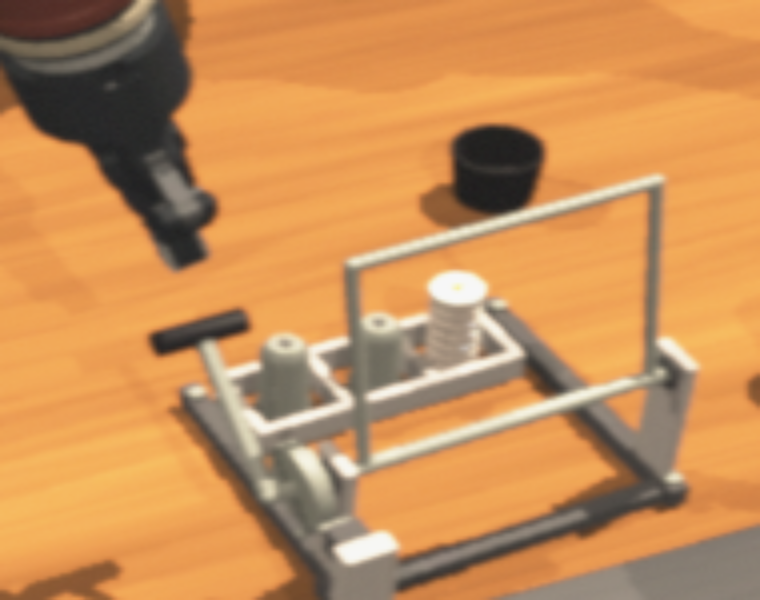

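The picture shows all three parts upright in their pockets and the closed finger tip at (185,262), straight above the grip at (200,330). Pressing along the lever's arc.

Call:
{"op": "play_rows", "data": {
  "series": [
    [[0, 0, -0.015, 0, 0, 0, 0], [0, 0, -0.015, 0, 0, 0, 0], [0, 0, -0.013, 0, 0, 0, 0], [-0.004, 0, -0.007, 0, 0, 0, 0], [-0.005, 0, -0.008, 0, 0, 0, 0], [-0.004, 0, -0.008, 0, 0, 0, 0], [-0.004, 0, -0.008, 0, 0, 0, 0]]
  ]
}}

```text
time: 18.1
tool_pos: [0.6102, -0.0671, 0.144]
tool_rot: [-0.089, 0.681, 0.721, 0.095]
contact_force: [-2.0, -1.1, 2.3]
gripper_width: 0.0
grasp_force: 1.5
```

Call:
{"op": "play_rows", "data": {
  "series": [
    [[-0.002, 0, -0.008, 0, 0, 0, 0], [-0.002, 0, -0.008, 0, 0, 0, 0], [-0.001, 0, -0.009, 0, 0, 0, 0], [0, 0, -0.009, 0, 0, 0, 0], [0.001, 0, -0.009, 0, 0, 0, 0], [0.001, 0, -0.009, 0, 0, 0, 0], [0.002, 0, -0.008, 0, 0, 0, 0]]
  ]
}}

```text
time: 18.8
tool_pos: [0.6094, -0.0667, 0.0833]
tool_rot: [-0.09, 0.681, 0.721, 0.095]
contact_force: [-1.9, 0.2, 2.2]
gripper_width: 0.001
grasp_force: 1.2
```

Call:
{"op": "play_rows", "data": {
  "series": [
    [[0.003, 0, -0.008, 0, 0, 0, 0], [0.003, 0, -0.008, 0, 0, 0, 0], [0.004, 0, -0.008, 0, 0, 0, 0], [0.004, 0, -0.006, 0, 0, 0, 0], [0.003, 0, -0.004, 0, 0, 0, 0], [0, 0, 0, 0, 0, 0, 0], [0, 0, 0, 0, 0, 0, 0]]
  ]
}}

```text
time: 19.5
tool_pos: [0.6265, -0.0669, 0.0503]
tool_rot: [-0.09, 0.681, 0.721, 0.095]
contact_force: [-0.5, -0.5, 2.6]
gripper_width: -0.002
grasp_force: 1.0
```

Call:
{"op": "play_rows", "data": {
  "series": [
    [[0.001, 0, -0.002, 0, 0, 0, 0], [0, 0, -0.001, 0, 0, 0, 0], [0, 0, 0, 0, 0, 0, 0]]
  ]
}}

```text
time: 19.8
tool_pos: [0.6282, -0.0669, 0.048]
tool_rot: [-0.089, 0.681, 0.721, 0.095]
contact_force: [-0.3, 0.5, 3.5]
gripper_width: 0.004
grasp_force: 1.9
```

Call:
{"op": "play_rows", "data": {
  "series": [
    [[-0.003, 0, 0.006, 0, 0, 0, 0], [-0.005, 0, 0.015, 0, 0, 0, 0], [-0.01, -0.005, 0.03, 0, 0, 0, 0], [-0.01, -0.01, 0.04, 0, 0, 0, 0], [-0.01, -0.02, 0.04, 0, 0, 0, 0], [-0.01, -0.03, 0.03, 0, 0, 0, 0], [-0.01, -0.03, 0, 0, 0, 0, 0], [-0.01, -0.03, 0, 0, 0, 0, 0], [0, 0, 0, 0, 0, 0, 0]]
  ]
}}

```text
time: 20.7
tool_pos: [0.5582, -0.195, 0.2093]
tool_rot: [-0.089, 0.682, 0.72, 0.094]
contact_force: [0.2, -0.4, -0.4]
gripper_width: -0.001
grasp_force: 0.0
```

```bash
python3 - <<'E'
from h import *
b=grab('scene','s8');a=grab('top','t8')
o=np.zeros((600,800,3),np.uint8)
o[:400]=cv2.resize(b['frame'][190:350,200:520],(800,400));o[400:,:400]=cv2.resize(a['frame'][170:290,140:380],(400,200))
cv2.imwrite('pics/c7.png',o)
s=manip.state();print(s['tool_pos'],s['contact_force'],s['time'])
y=np.radians(3.4);M=np.array([[np.cos(y),-np.sin(y)],[np.sin(y),np.cos(y)]])
for th in(1.2,1.32):
    f=np.radians(40)-th;g=[.5569,.0676]+M@[.14-.1*np.cos(f),-.135]
    print(th,(proj(b,[*g,.1+.1*np.sin(f)])-[200,190])*2.5)
E
```

```text
[ 0.55890695 -0.19212912  0.20866169] [ 0.835031  -0.1834279  0.0125727] 20.8
1.2 [264.   281.75]
1.32 [267.5 295. ]
```

View pics/c7.png

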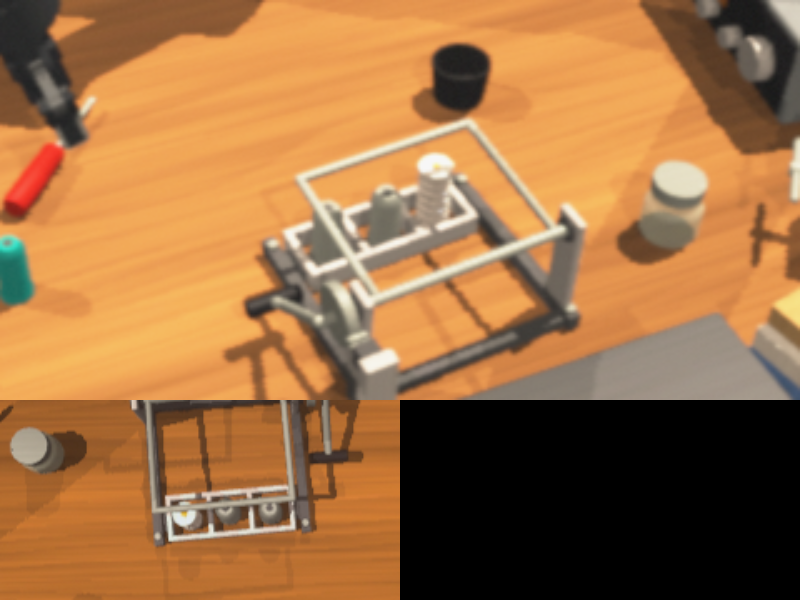

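The picture shows the grip at about (272,301), which matches the latched position. The bail lies over the three upright parts, the pot and jar are undisturbed, and the hand is clear at the upper left. Handing in.

```bash
python3 -c "
from plant import manip
print(manip.job_done())"
```

```text
the job is handed in; nothing more can be done
None
```

The cap and the standoff stand upright in the two end pockets beside the cap already in the middle, and the lever is latched down with the bail over all three. I handed the job in at about 21 s; no verdict was shown.

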